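# Pack the tea box and the blue tin into the gift carton

## Task

Pack the gift: put the tea box and the blue tin side by side into the open cardboard carton so that both stand upright and flat on its bottom, between its walls. Set them down rather than drop them, let go, and leave the red tin standing where it is.

Things in the scene. Friction and masses are not known exactly. Their poses are not given: they have to be found in the camera images.
- carton: Low open cardboard carton, loose, 0.8 kg, outside 150 (x) x 160 (y) x 40 mm tall, walls and bottom 5 mm thick (inside 140 x 150). Origin: centre of its underside, on the worktop; z up. Both pieces fit only side by side, e.g. in a row along carton x with the tea box's long side along carton y: 30 mm to spare in all, neither in the middle, the gap between them about 10 mm, too narrow for a finger.
- tea_box: Rectangular pale green and cream box of tea with a leaf picture, 58 (x) x 122 (y) x 65 mm tall, loose, about 0.08 kg, standing upright on the worktop. Origin: centre of its underside; y along its long side, z up. Can be gripped across its 58 mm width; in the carton its top stands about 30 mm above the rim.
- blue_tin: Rectangular blue metal tin with a white paper band and silver top, 52 (x) x 60 (y) x 80 mm tall, loose, about 0.15 kg, standing upright on the worktop. Origin: centre of its underside; z up. Solid sides, can be gripped across 52 or 60 mm; in the carton its top stands about 45 mm above the rim.
- red_tin: Rectangular red metal tin of the same make and size as the blue one (52 x 60 x 80 mm), loose. Not part of the gift: to be left where it stands. Origin: centre of its underside; z up. The tea box, the blue tin and the red tin stand in a row in any order; close behind that row (from x = 0.58 m, y = 0 to 0.5 m) stands a loaded dish rack up to 0.30 m tall: carry things round its front, not over it.

How it is judged:
By the outcome, as a careful person would: the job done as asked, in the order asked, and still so for the second after the job is handed in, with the robot touching nothing.
It also fails if it takes over 64 s, if anything falls off the work surface, if the arm or the gripper's body presses on something with over 40 N, if the wrist force passes 120 N, or if a joint passes its speed limit or range.

## Robot

A 6-joint arm with a two-finger parallel gripper is mounted at the origin on a cart in front of the work surface, level with it; the furniture and walls round the work are solid. World frame = base frame: x ahead of the robot, y to its left, z up, the work surface at z = 0. Lengths are in m, angles in rad, forces in N, time in s.
With the tool pointing down it reaches from about 0.35 to 0.775 m from the base axis. Payload 5.5 kg.
Tool frame: the origin (TCP) lies between the finger pads; the fingertips stand tip_extent ahead of it and the grasp point (between the pads) is the TCP (tip_extent is the distance from the TCP to the fingertips, in m); z points along the fingers, y is the line along which they close (so a half turn about z gives the same grasp; the last joint's range is limited). The gripper opens to 85 mm and grips with 20 to 120 N. Pads are 22 mm wide; open, the fingers measure 114 mm over their backs; the gripper's body (76 mm by 85 mm) begins 54 mm behind the grasp point. The pads swing forward as they close: fully open they stand 13 mm farther back than shut.
Start: joints at [1.123, 0.313, 0.046, 1.304, 0, 1.431], TCP at [0.174, 0.548, 0.25] pointing down, gripper open.
Joint ranges: [-2.76, 2.76], [-0.86, 1.69], [-1.03, 1.26], [-2.2, 2.34], [-1.47, 1.5], [-3.14, 3.14]. Speed limits (rad/s): [2.57, 2.57, 3.14, 3.14, 3.14, 3.14].

## Interface

Orientations are given as a 3x3 rotation matrix whose columns are the frame's x, y, z axes.
In Python, from station import * gives the robot as it stands. The module is installed in compiled form; this text tells all that it offers.
- The arm moves only by the tool move_arm, never from a script. Its argument "deltas" is a list of rows, each a list of 7 numbers: the shift along the tool's x, y, z in units of 30 mm (1.0 is 30 mm), then the turn, a rotation vector about the tool's x, y, z in units of 6 degrees (1.0 is 6 degrees), then the finger opening in mm, from 0 to 85.4. A call has 1 to 12 rows; each row is the pose to reach, as a shift and turn from the pose commanded when the call began, along the tool's axes at that moment; what a row does not reach only later rows make up. A row lasts 1/10 s, in which the tool goes at most 50 mm and 8.59 degrees, less where a joint would pass 70% of its speed; a pose out of reach is approached as far as the arm can. A call with a gripper value outside its range is refused whole. The fingers move at their own pace and stop on an object; "squeeze" is the grip in N (left out, the last holds). Time passes only in rows, so rows that repeat a pose let the fingers close. It gives the time, the measured TCP pose, the force, the opening and the grip force at its end, in the units of the state.
- sense(): the state, without advancing time (a new reading comes with each control period).
- get_image(name): name is "scene" or "top"; returns (picture, depth): 400x640x3 uint8, blue, green, red; 400x640 float32, m along the optical axis (not along the pixel's ray), 0 where there is no reading.
- calibration(name): a dict with "K" (3x3 intrinsics, pixels), "k1" (the pictures are not rectified: a ray, as slopes to the right and down, at radius r is drawn at 1 + k1 r^2 times it, then the intrinsics apply), "extrinsics" (4x4, takes a point from camera to world coordinates). Camera axes: x right, y down, z forward; pixel columns grow to the right and rows downward; lengths in m; the calibration is good to about 2 mm. A picture is of the moment at which its call begins. calibration takes no time and is no camera call.
- sign_off(): hands the job in; it is judged then, once.
The state is a dict: "time": time; "joint_pos": joint angles; "joint_velocities": joint speeds; "effort": joint torques, N m; "tool_pos": TCP position; "tool_rot": TCP orientation; "wrist_force": force on the tool from outside, world axes, zero at the start; "ft_torque": the same for the moment, N m; "opening": finger opening in m; "grasp_force": force on a finger pad.
Only numpy, scipy, OpenCV 4.12 (cv2) and the standard library are available. Lean on these libraries where they do the work, as an engineer would, in place of code of your own. Each camera call takes 0.05 s, during which the arm holds its last target. There are 200 camera calls.

## Working session

There is one attempt and no reset: what is moved stays moved. The work goes in short steps, Python scripts to look and compute and a tool call to move; the robot and the scene stay as the last step left them, time stands still between calls to the robot, and variables do not carry over. Pictures are saved under pics/ and viewed, at most 10 in all, crops included, and the job is handed in when it is done.

Besides the shell and the picture viewer there is one more tool, called by a JSON object that holds its "op" and its "data". move_arm: Moves the arm, as the interface text tells. Its arguments: {"type":"object","properties":{"deltas":{"type":"array"},"squeeze":{"type":"number"}},"required":["deltas"]}

```bash
mkdir -p pics
python3 - <<'E'
from station import *
import cv2,numpy as np
s=sense();print(s['time'],s['tool_pos'],np.round(s['tool_rot'],3).tolist(),s['opening'])
for n in('scene','top'):
    p,d=get_image(n);cv2.imwrite(f'pics/{n}0.png',p);np.save(f'{n}0.npy',d);c=calibration(n);print(n,c['K'].tolist(),c['k1'],np.round(c['extrinsics'],3).tolist())
print([k for k in s])
E
```

```text
0.0 [0.17400272 0.5475592  0.2494026 ] [[-0.953, 0.303, -0.001], [0.303, 0.953, -0.002], [0.0, -0.002, -1.0]] 0.0855169632323471
scene [[431.3947034981027, 0.0, 317.7256591205445], [0.0, 431.3947034981027, 194.95050656215648], [0.0, 0.0, 1.0]] -0.01994955878186058 [[0.481, -0.588, 0.651, -0.269], [-0.877, -0.317, 0.361, -0.358], [-0.006, -0.744, -0.668, 0.824], [0.0, 0.0, 0.0, 1.0]]
top [[450.1286181833291, 0.0, 322.82564445920514], [0.0, 450.1286181833291, 202.14634517618106], [0.0, 0.0, 1.0]] -0.04410591736824589 [[0.004, -0.973, 0.232, 0.299], [-1.0, -0.003, 0.004, 0.067], [-0.004, -0.232, -0.973, 0.972], [0.0, 0.0, 0.0, 1.0]]
['time', 'joint_pos', 'joint_velocities', 'effort', 'tool_pos', 'tool_rot', 'wrist_force', 'ft_torque', 'grasp_force', 'opening']
```

View pics/top0.png

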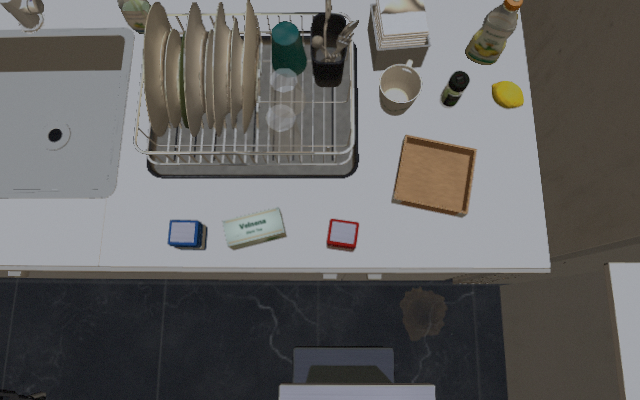

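View pics/scene0.png

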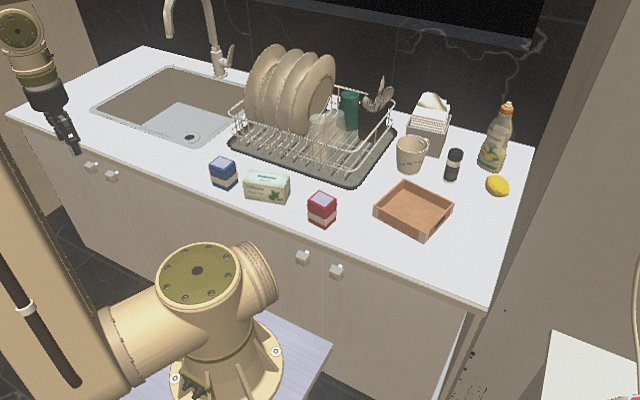

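The top view shows the blue tin at (185,233), the tea box at (254,228), the red tin at (343,233) and the carton at (436,176). The scene view agrees with this. Next I'll measure their top faces.

```bash
cat > h.py <<'E'
from station import *
import cv2,numpy as np
def rays(n,uv):
    c=calibration(n);q=cv2.undistortPoints(np.float64(uv).reshape(-1,1,2),c['K'],np.array([c['k1'],0,0,0.]))[:,0]
    return np.c_[q,np.ones(len(q))]@c['extrinsics'][:3,:3].T, c['extrinsics'][:3,3]
def plane(n,uv,z):
    r,o=rays(n,uv);return (o+r*((z-o[2])/r[:,2])[:,None])[:,:2]
def cloud(n,d):
    v,u=np.mgrid[:400,:640];r,o=rays(n,np.c_[u.ravel(),v.ravel()])
    return (o+r*d.reshape(-1,1)).reshape(400,640,3)
def toprect(n,d,box,z,tol=.012):
    """rectangle of the top face at height z inside pixel box (u0,v0,u1,v1): centre, sides, long-side angle (deg)"""
    u0,v0,u1,v1=box;P=cloud(n,d);m=np.zeros((400,640),np.uint8)
    m[v0:v1,u0:u1]=((abs(P[...,2]-z)<tol)&(d>0))[v0:v1,u0:u1]
    _,lab,st,_=cv2.connectedComponentsWithStats(m);k=1+np.argmax(st[1:,4])
    v,u=np.where(lab==k);xy=plane(n,np.c_[u,v],z)
    (c,s,a)=cv2.minAreaRect(np.float32(xy*1000))
    if s[0]<s[1]: s=s[::-1];a+=90
    a=(a+90)%180-90
    return np.round(c,1),np.round(s,1),round(a,1),len(u),round(float(np.median(P[v,u,2])),4)
E
python3 - <<'E'
from h import *
d=np.load('top0.npy')
for nm,b,z in(('blue',(155,210,218,262),.08),('tea',(212,200,298,258),.065),('red',(318,210,372,260),.08),('carton rim',(385,125,490,225),.04)):
    print(nm,*toprect('top',d,b,z))
E
```

```text
blue [449.1 352.1] [62.8 51.1] 89.0 759 0.0798
tea [463.5 213.2] [119.3  57.9] -75.4 1597 0.0657
red [449.1  32.1] [59.6 52.8] 81.2 768 0.0796
carton rim [ 585.8 -172.1] [162.5 154. ] 77.9 954 0.0381
```

```bash
cat >> h.py <<'E'
from scipy.spatial.transform import Rotation as Ro
def go(x,y,z,yaw,s=None):
    """units to TCP (x,y,z) m, tool down, closing axis at yaw deg"""
    s=s or sense();R=np.array(s['tool_rot']);a=np.radians(yaw);Y=np.array([np.cos(a),np.sin(a),0]);Z=np.array([0,0,-1.]);
    best=min((np.c_[np.cross(y_,Z),y_,Z] for y_ in(Y,-Y)),key=lambda T:Ro.from_matrix(R.T@T).magnitude())
    return np.round(np.r_[R.T@(np.array([x,y,z])-s['tool_pos'])/.03,np.degrees(Ro.from_matrix(R.T@best).as_rotvec())/6],2).tolist()
def st():
    s=sense();R=np.array(s['tool_rot']);print(round(s['time'],2),np.round(s['tool_pos'],4),'yaw',round(np.degrees(np.arctan2(R[1,1],R[0,1])),1),'tilt',round(np.degrees(np.arccos(-R[2,2])),2),'F',np.round(s['wrist_force'],1),'open',round(s['opening'],4),'grip',s['grasp_force'])
E
python3 - <<'E'
import station
print([k for k in dir(station) if k[0]!='_'], getattr(station,'tip_extent',None))
from h import *
st();print(go(.4635,.2132,.20,14.6))
E
```

```text
['IKError', 'calibration', 'get_image', 'sense', 'sign_off', 'tip_extent'] 0.019
0.1 [0.174  0.5476 0.2495] yaw 72.4 tilt 0.09 F [-0.7  0.1  0.1] open 0.0853 grip 0.0
[-12.57, -7.7, 1.66, -0.02, 0.01, 9.63]
```

{"op": "move_arm", "data": {"deltas": [[-6,-3.8,0.5,0,0,5,85],[-12.57,-7.7,1.66,0,0,9.63,85],[-12.57,-7.7,1.66,0,0,9.63,85],[-12.57,-7.7,1.66,0,0,9.63,85],[-12.57,-7.7,1.66,0,0,9.63,85],[-12.57,-7.7,1.66,0,0,9.63,85],[-12.57,-7.7,1.66,0,0,9.63,85],[-12.57,-7.7,1.66,0,0,9.63,85],[-12.57,-7.7,1.66,0,0,9.63,85],[-12.57,-7.7,1.66,0,0,9.63,85],[-12.57,-7.7,1.66,0,0,9.63,85],[-12.57,-7.7,1.66,0,0,9.63,85]]}}

```text
time: 1.3
tool_pos: [0.4628, 0.2141, 0.2003]
tool_rot: [[-0.252, 0.968, -0.001], [0.968, 0.252, 0.0], [0.0, -0.001, -1.0]]
wrist_force: [-0.7, 0.2, 0.2]
opening: 0.0851
grasp_force: 0.0
```

Run:
```python
from h import *
st();print(go(.4635,.2132,.059,14.6),go(.4635,.2132,.2,14.6))
for n in('scene','top'):
    p,d=get_image(n);cv2.imwrite(f'pics/{n}1.png',p)
a=cv2.imread('pics/scene1.png')[100:280,150:450];cv2.imwrite('pics/c1.png',cv2.resize(a,None,fx=2.5,fy=2.5))
```

```text
1.3 [0.4628 0.2141 0.2003] yaw 14.6 tilt 0.06 F [-0.7  0.2  0.2] open 0.0851 grip 0.0
[-0.04, 0.02, 4.71, -0.01, -0.0, 0.0] [-0.03, 0.02, 0.01, -0.01, -0.0, 0.0]
```

View pics/c1.png

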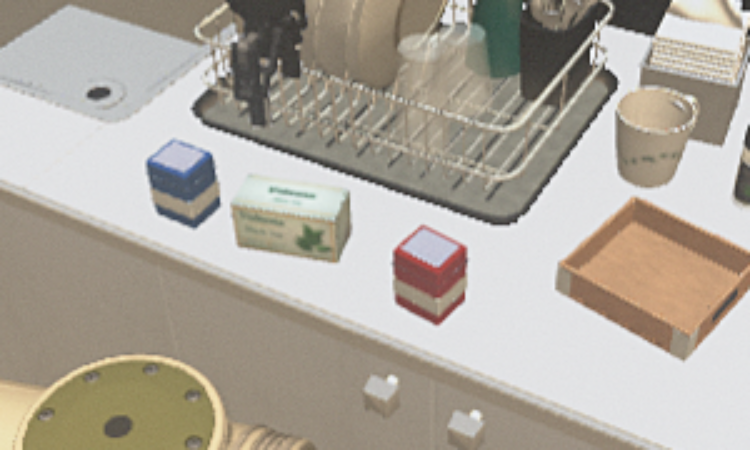

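The crop shows the open gripper above the row at (260,110), in front of the plates. That fits the projection of its height. Both tins and the tea box are undisturbed, so I'll go down on the tea box.

{"op": "move_arm", "data": {"deltas": [[0,0,1.5,0,0,0,85],[0,0,3,0,0,0,85],[-0.03,0.02,3.8,0,0,0,85],[-0.03,0.02,4.3,0,0,0,85],[-0.03,0.02,4.71,0,0,0,85],[-0.03,0.02,4.71,0,0,0,85]]}}

```text
time: 2.0
tool_pos: [0.4629, 0.2135, 0.058]
tool_rot: [[-0.254, 0.967, -0.002], [0.967, 0.254, -0.001], [0.0, -0.002, -1.0]]
wrist_force: [0.1, -0.5, 0.4]
opening: 0.0847
grasp_force: 0.0
```

{"op": "move_arm", "data": {"deltas": [[0,0,0,0,0,0,70],[0,0,0,0,0,0,60],[0,0,0,0,0,0,50],[0,0,0,0,0,0,45],[0,0,0,0,0,0,45],[0,0,0,0,0,0,45],[0,0,0,0,0,0,45],[0,0,0,0,0,0,45]], "squeeze": 25}}

```text
time: 2.8
tool_pos: [0.4656, 0.2134, 0.0606]
tool_rot: [[-0.252, 0.968, 0.003], [0.968, 0.252, 0.001], [0.001, 0.003, -1.0]]
wrist_force: [0.3, 0.9, 5.8]
opening: 0.0578
grasp_force: 27.9
```

{"op": "move_arm", "data": {"deltas": [[0,0,-0.3,0,0,0,45],[0,0,-1,0,0,0,45],[0,0,-2,0,0,0,45],[0,0,-3,0,0,0,45],[0,0,-4,0,0,0,45],[0,0,-4.5,0,0,0,45],[0,0,-4.5,0,0,0,45],[0,0,-4.5,0,0,0,45]]}}

```text
time: 3.6
tool_pos: [0.4642, 0.2127, 0.194]
tool_rot: [[-0.252, 0.968, -0.0], [0.968, 0.252, -0.0], [-0.0, -0.0, -1.0]]
wrist_force: [-1.0, -0.7, -1.1]
opening: 0.0577
grasp_force: 27.3
```

Run:
```python
from h import *
st()
cx,cy=.5858,-.1721;a=np.radians(-12.1);ex=np.array([np.cos(a),np.sin(a)])
t=np.array([cx,cy])-.031*ex;print(t)
print(go(.43,.04,.195,0),go(*t,.16,-12.1))
p,d=get_image('top');cv2.imwrite('pics/top2.png',p);np.save('top2.npy',d)
q,_=get_image('scene');cv2.imwrite('pics/c2.png',np.vstack([cv2.resize(p[120:270,140:500],None,fx=2,fy=2),cv2.resize(q[100:240,150:510],None,fx=2,fy=2)]))
```

```text
3.6 [0.4642 0.2127 0.194 ] yaw 14.6 tilt 0.01 F [-1.  -0.7 -1.1] open 0.0577 grip 27.26656973361969
[ 0.55548872 -0.16560182]
[-5.29, -2.55, -0.03, -0.0, 0.0, 2.43] [-12.97, -0.23, 1.13, -0.0, 0.0, 4.45]
```

View pics/c2.png

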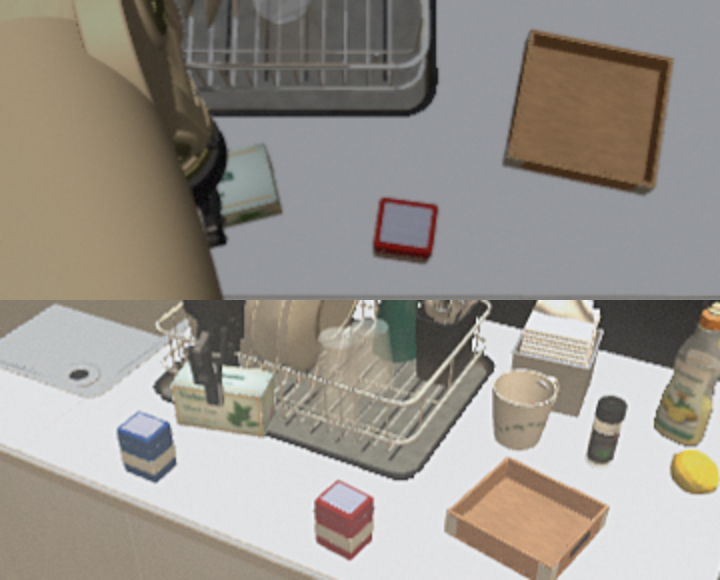

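The tea box hangs level in the fingers, shown at (220,400) in the lower half. The carton at (590,110) in the upper half and both tins are untouched. I'll carry it round in front of the rack.

{"op": "move_arm", "data": {"deltas": [[-0.9,-0.4,0,0,0,0.4,45],[-1.8,-0.8,0,0,0,0.8,45],[-2.6,-1.3,0,0,0,1.2,45],[-3.5,-1.7,0,0,0,1.6,45],[-4.4,-2.1,0,0,0,2,45],[-5.3,-2.55,0,0,0,2.43,45],[-6.5,-2.2,0,0,0,2.8,45],[-7.7,-1.8,0,0,0,3.2,45],[-9,-1.4,0.2,0,0,3.5,45],[-10.3,-1.0,0.4,0,0,3.8,45],[-11.6,-0.6,0.7,0,0,4.1,45],[-12.97,-0.23,1.13,0,0,4.45,45]]}}

```text
time: 4.9
tool_pos: [0.556, -0.1666, 0.1589]
tool_rot: [[0.211, 0.977, -0.001], [0.977, -0.211, 0.001], [0.001, -0.001, -1.0]]
wrist_force: [0.2, 0.7, -1.1]
opening: 0.0578
grasp_force: 27.3
```

{"op": "move_arm", "data": {"deltas": [[0,0,0,0,0,0,45],[0,0,0,0,0,0,45],[0,0,0,0,0,0,45]]}}

```text
time: 5.2
tool_pos: [0.5546, -0.1645, 0.1593]
tool_rot: [[0.209, 0.978, -0.002], [0.978, -0.209, 0.001], [0.001, -0.003, -1.0]]
wrist_force: [-0.7, 0.4, -0.3]
opening: 0.0582
grasp_force: 27.5
```

Run:
```python
from h import *
st()
p,d=get_image('top');np.save('top3.npy',d)
q,e=get_image('scene');cv2.imwrite('pics/c3.png',np.vstack([cv2.resize(p[100:250,300:560],None,fx=2,fy=2),cv2.resize(q[100:250,300:560],None,fx=2,fy=2)]))
print(go(.5555,-.1656,.0655,-12.1))
```

```text
5.2 [ 0.5546 -0.1645  0.1593] yaw -12.1 tilt 0.16 F [-0.7  0.4 -0.3] open 0.0582 grip 27.52001166343689
[-0.04, 0.02, 3.16, -0.01, -0.0, 0.01]
```

View pics/c3.png

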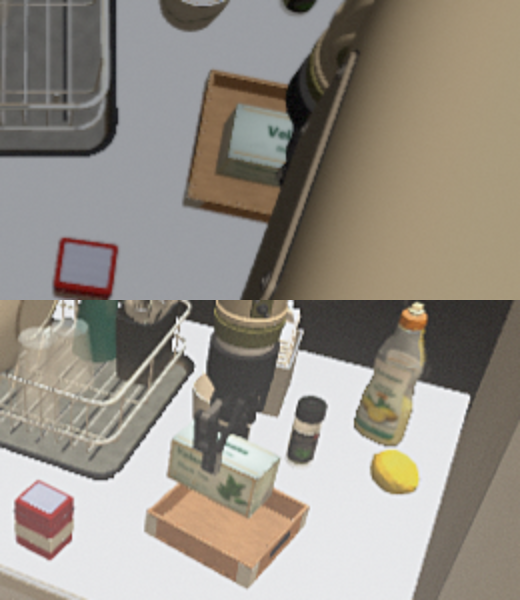

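The tea box is held over the near half of the carton and lines up with its walls, both in the top view at (260,140) and the scene view at (220,465). I'll lower it gently.

{"op": "move_arm", "data": {"deltas": [[0,0,0.6,0,0,0,45],[0,0,1.3,0,0,0,45],[-0.02,0.02,1.9,0,0,0,45],[-0.02,0.02,2.4,0,0,0,45],[-0.02,0.02,2.7,0,0,0,45],[-0.02,0.02,2.9,0,0,0,45],[-0.02,0.02,3.0,0,0,0,45],[-0.02,0.02,3.0,0,0,0,45],[-0.02,0.02,3.0,0,0,0,45]]}}

```text
time: 6.2
tool_pos: [0.5566, -0.1662, 0.0709]
tool_rot: [[0.21, 0.978, 0.001], [0.978, -0.21, -0.0], [-0.0, 0.001, -1.0]]
wrist_force: [0.6, 0.3, -0.7]
opening: 0.0581
grasp_force: 27.6
```

{"op": "move_arm", "data": {"deltas": [[0,0,0.05,0,0,0,45],[0,0,0.1,0,0,0,45],[0,0,0.1,0,0,0,45]]}}

```text
time: 6.5
tool_pos: [0.5561, -0.1661, 0.0672]
tool_rot: [[0.21, 0.978, -0.0], [0.978, -0.21, 0.0], [0.0, -0.0, -1.0]]
wrist_force: [1.7, 0.1, -1.6]
opening: 0.058
grasp_force: 27.6
```

{"op": "move_arm", "data": {"deltas": [[0,0,0.05,0,0,0,45],[0,0,0.08,0,0,0,45],[0,0,0.08,0,0,0,45]]}}

```text
time: 6.8
tool_pos: [0.5563, -0.1662, 0.0656]
tool_rot: [[0.21, 0.978, 0.001], [0.978, -0.21, -0.0], [-0.0, 0.001, -1.0]]
wrist_force: [-1.2, 1.2, 4.5]
opening: 0.0574
grasp_force: 28.2
```

{"op": "move_arm", "data": {"deltas": [[0,0,0.02,0,0,0,57],[0,0,0.02,0,0,0,64],[0,0,0.02,0,0,0,72],[0,0,0.02,0,0,0,80],[0,0,0.02,0,0,0,80],[0,0,-0.5,0,0,0,80],[0,0,-1.5,0,0,0,80],[0,0,-3,0,0,0,80],[0,0,-4.2,0,0,0,80],[0,0,-4.2,0,0,0,80]]}}

```text
time: 7.8
tool_pos: [0.5592, -0.1674, 0.1967]
tool_rot: [[0.21, 0.978, 0.009], [0.978, -0.21, -0.004], [-0.002, 0.01, -1.0]]
wrist_force: [1.1, -0.9, 0.7]
opening: 0.0798
grasp_force: 0.0
```

Run:
```python
from h import *
st()
print(go(.43,.04,.19,40),go(.4491,.3521,.19,89))
```

```text
7.8 [ 0.5592 -0.1674  0.1967] yaw -12.1 tilt 0.57 F [ 1.1 -0.9  0.7] open 0.0798 grip 0.0
[5.86, -5.66, 0.16, 0.08, 0.06, -8.68] [16.16, -7.22, 0.12, 0.09, -0.05, 13.15]
```

{"op": "move_arm", "data": {"deltas": [[1.0,-0.95,0,0,0,-1.4,85],[2.0,-1.9,0,0,0,-2.8,85],[3.0,-2.9,0,0,0,-4.2,85],[4.0,-3.8,0,0,0,-5.6,85],[5.0,-4.8,0,0,0,-7,85],[5.86,-5.66,0.16,0,0,-8.4,85],[5.86,-5.66,0.16,0,0,-8.68,85]]}}

```text
time: 8.5
tool_pos: [0.4232, 0.0443, 0.1848]
tool_rot: [[-0.648, 0.762, -0.004], [0.762, 0.648, 0.001], [0.004, -0.002, -1.0]]
wrist_force: [0.6, -0.5, 0.5]
opening: 0.085
grasp_force: 0.0
```

Run:
```python
from h import *
st()
print(go(.4491,.3521,.19,89))
p,d=get_image('top');np.save('top4.npy',d);cv2.imwrite('pics/c4.png',cv2.resize(p[100:260,280:520],None,fx=3,fy=3))
for nm,b,z in(('tea',(385,125,490,225),.07),('rim',(385,125,490,225),.04),('red',(318,210,372,260),.08),('blue',(155,210,218,262),.08)):
    try: print(nm,*toprect('top',d,b,z))
    except Exception as e: print(nm,e)
```

```text
8.5 [0.4232 0.0443 0.1848] yaw 40.4 tilt 0.24 F [ 0.6 -0.5  0.5] open 0.085 grip 0.0
[7.26, 7.31, -0.17, -0.01, -0.04, -8.1]
tea [ 551.3 -170.5] [109.   59.1] 78.0 1353 0.0706
rim [ 582.8 -186.1] [154.1 133.8] -12.1 650 0.0382
red attempt to get argmax of an empty sequence
blue [449.1 351.9] [63.3 51.1] 89.0 761 0.0795
```

View pics/c4.png

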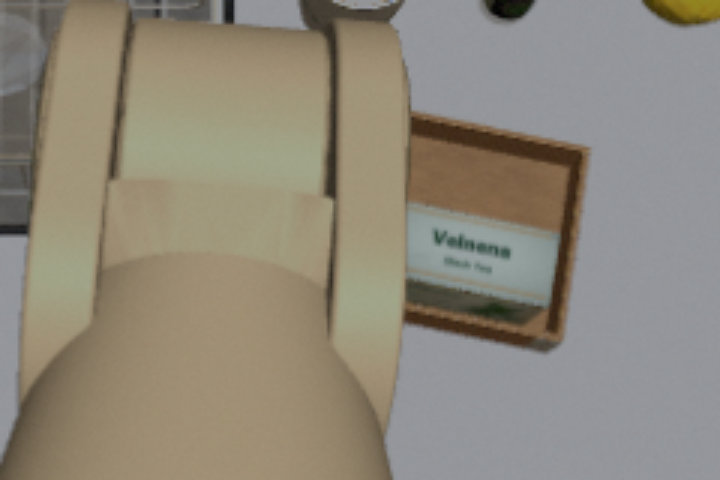

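The tea box sits flat in the carton's near half, at (480,260) in the crop, with its top at 70.6 mm. The arm hides only the carton's left edge. Next is the blue tin.

{"op": "move_arm", "data": {"deltas": [[0.8,0.8,0,0,0,-1,85],[1.6,1.6,0,0,0,-2,85],[2.5,2.5,0,0,0,-3,85],[3.4,3.4,0,0,0,-4,85],[4.4,4.4,0,0,0,-5,85],[5.4,5.4,0,0,0,-6,85],[6.4,6.4,-0.1,0,0,-7.1,85],[7.1,7.1,-0.17,0,0,-8.1,85],[7.26,7.31,-0.17,0,0,-8.1,85],[7.26,7.31,-0.17,0,0,-8.1,85],[7.26,7.31,-0.17,0,0,-8.1,85]]}}

```text
time: 9.65
tool_pos: [0.4556, 0.3479, 0.1905]
tool_rot: [[-1.0, 0.028, -0.001], [0.028, 1.0, -0.001], [0.001, -0.001, -1.0]]
wrist_force: [-0.5, -0.3, 0.5]
opening: 0.0852
grasp_force: 0.0
```

Run:
```python
from h import *
st()
print(go(.4491,.3521,.055,89))
p,d=get_image('top');np.save('top5.npy',d);cv2.imwrite('pics/top5.png',p)
for nm,b,z in(('tea',(385,125,490,225),.07),('rim',(385,125,490,225),.04),('red',(318,210,372,260),.08)):
    print(nm,*toprect('top',d,b,z))
```

```text
9.65 [0.4556 0.3479 0.1905] yaw 88.4 tilt 0.08 F [-0.5 -0.3  0.5] open 0.0852 grip 0.0
[0.21, 0.14, 4.52, -0.01, -0.01, -0.1]
tea [ 552.7 -163.7] [122.8  59.4] 78.0 1576 0.0708
rim [ 585.9 -172.3] [162.3 153.7] 77.9 944 0.0381
red [449.2  32. ] [59.6 52.6] 81.9 767 0.0795
```

{"op": "move_arm", "data": {"deltas": [[0.21,0.14,1,0,0,-0.1,85],[0.21,0.14,2.2,0,0,-0.1,85],[0.21,0.14,3.3,0,0,-0.1,85],[0.21,0.14,4.1,0,0,-0.1,85],[0.21,0.14,4.5,0,0,-0.1,85],[0.21,0.14,4.5,0,0,-0.1,85],[0.21,0.14,4.5,0,0,-0.1,85]]}}

```text
time: 10.4
tool_pos: [0.4498, 0.3533, 0.0572]
tool_rot: [[-1.0, 0.016, 0.001], [0.016, 1.0, 0.001], [-0.001, 0.001, -1.0]]
wrist_force: [0.4, -0.9, 0.8]
opening: 0.0849
grasp_force: 0.0
```

{"op": "move_arm", "data": {"deltas": [[0,0,0,0,0,0,72],[0,0,0,0,0,0,62],[0,0,0,0,0,0,50],[0,0,0,0,0,0,48],[0,0,0,0,0,0,48],[0,0,0,0,0,0,48],[0,0,0,0,0,0,48],[0,0,0,0,0,0,48]], "squeeze": 30}}

```text
time: 11.2
tool_pos: [0.4501, 0.3542, 0.0577]
tool_rot: [[-1.0, 0.015, 0.003], [0.015, 1.0, 0.001], [-0.003, 0.001, -1.0]]
wrist_force: [-0.5, 0.6, 6.2]
opening: 0.0594
grasp_force: 33.5
```

{"op": "move_arm", "data": {"deltas": [[0,0,-0.3,0,0,0,48],[0,0,-1,0,0,0,48],[0,0,-2,0,0,0,48],[0,0,-3,0,0,0,48],[0,0,-4,0,0,0,48],[0,0,-5,0,0,0,48],[0,0,-5,0,0,0,48],[0,0,-5,0,0,0,48]]}}

```text
time: 12.0
tool_pos: [0.4492, 0.3537, 0.2068]
tool_rot: [[-1.0, 0.014, 0.001], [0.014, 1.0, 0.001], [-0.001, 0.001, -1.0]]
wrist_force: [-1.3, -0.3, -2.0]
opening: 0.0599
grasp_force: 33.0
```

Run:
```python
from h import *
st()
a=np.radians(-12.1);ex=np.array([np.cos(a),np.sin(a)])
t=np.array([.5859,-.1723])+.033*ex;print(t)
print(go(.41,.06,.205,84),go(*t,.17,77.9))
p,d=get_image('scene');cv2.imwrite('pics/c6.png',cv2.resize(p[80:240,120:440],None,fx=2,fy=2))
```

```text
12.0 [0.4492 0.3537 0.2068] yaw 89.2 tilt 0.08 F [-1.3 -0.3 -2. ] open 0.0599 grip 32.996572852134705
[ 0.61816685 -0.17921741]
[1.16, -9.81, 0.05, 0.01, 0.01, 0.86] [-5.89, -17.68, 1.22, 0.01, 0.01, 1.88]
```

View pics/c6.png

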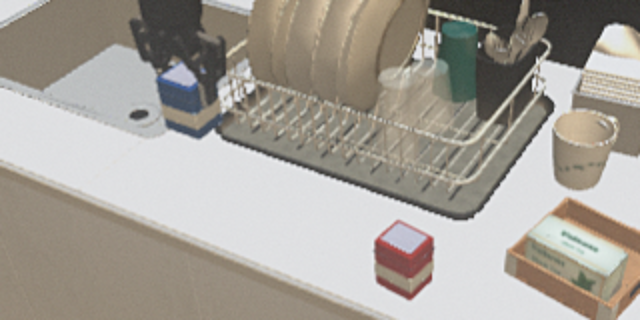

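The blue tin hangs upright in the fingers at (190,95). The red tin and the packed tea box are in place. I'll carry it round the front of the rack.

{"op": "move_arm", "data": {"deltas": [[0.15,-1.2,0,0,0,0.1,48],[0.3,-2.5,0,0,0,0.2,48],[0.5,-3.8,0,0,0,0.3,48],[0.65,-5.1,0,0,0,0.4,48],[0.8,-6.4,0,0,0,0.55,48],[1,-7.6,0,0,0,0.7,48],[1.1,-8.8,0,0,0,0.8,48],[1.1,-9.9,0,0,0,0.9,48],[0.7,-11,0,0,0,1,48],[0,-12,0,0,0,1.2,48],[-0.9,-13,0,0,0,1.3,48],[-1.8,-14,0.2,0,0,1.5,48]]}}

```text
time: 13.25
tool_pos: [0.4969, -0.0684, 0.1992]
tool_rot: [[-0.985, 0.172, -0.001], [0.172, 0.985, 0.001], [0.001, 0.0, -1.0]]
wrist_force: [1.0, -0.1, -0.3]
opening: 0.0599
grasp_force: 33.4
```

Run:
```python
from h import *
st();print(go(.6182,-.1792,.16,77.9))
```

```text
13.25 [ 0.4969 -0.0684  0.1992] yaw 80.1 tilt 0.09 F [ 1.  -0.1 -0.3] open 0.0599 grip 33.39111864566803
[-4.62, -2.94, 1.3, 0.0, -0.01, 0.37]
```

{"op": "move_arm", "data": {"deltas": [[-0.9,-0.6,0.1,0,0,0.1,48],[-1.9,-1.2,0.3,0,0,0.2,48],[-2.9,-1.8,0.6,0,0,0.3,48],[-3.8,-2.4,1,0,0,0.37,48],[-4.4,-2.8,1.3,0,0,0.37,48],[-4.62,-2.94,1.3,0,0,0.37,48],[-4.62,-2.94,1.3,0,0,0.37,48],[-4.62,-2.94,1.3,0,0,0.37,48],[-4.62,-2.94,1.3,0,0,0.37,48]]}}

```text
time: 14.15
tool_pos: [0.6178, -0.1768, 0.1617]
tool_rot: [[-0.978, 0.208, -0.0], [0.208, 0.978, 0.0], [0.0, 0.0, -1.0]]
wrist_force: [0.5, -0.1, -1.5]
opening: 0.0596
grasp_force: 33.3
```

Run:
```python
from h import *
st()
p,d=get_image('top')
q,e=get_image('scene');cv2.imwrite('pics/c7.png',np.vstack([cv2.resize(p[110:230,340:540],None,fx=2.4,fy=2.4),cv2.resize(q[110:250,350:550],None,fx=2.4,fy=2.4)[:300]]))
for _ in range(2):
    print(go(.6182,-.1792,.0627,77.9)); get_image('top')
```

```text
14.15 [ 0.6178 -0.1768  0.1617] yaw 78.0 tilt 0.02 F [ 0.5 -0.1 -1.5] open 0.0596 grip 33.335049748420715
[-0.02, -0.07, 3.31, 0.0, 0.01, 0.02]
[-0.01, -0.07, 3.31, -0.0, 0.01, 0.01]
```

View pics/c7.png

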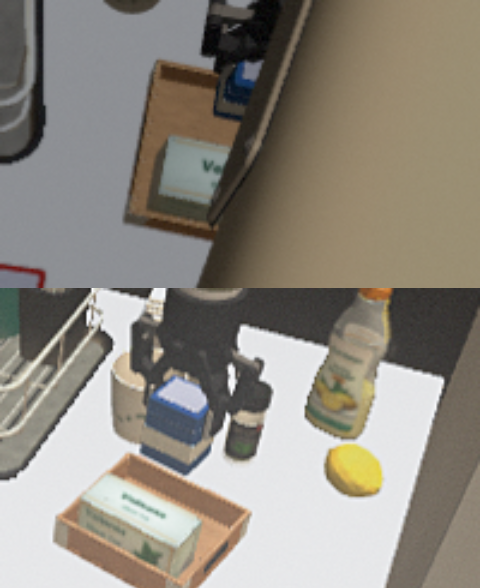

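The blue tin hangs level over the free far half, at (235,95) in the top view, and is clear of the mill and the tea box. I'll lower it.

{"op": "move_arm", "data": {"deltas": [[-0.01,-0.07,0.5,0,0,0,48],[-0.01,-0.07,1.1,0,0,0,48],[-0.01,-0.07,1.7,0,0,0,48],[-0.01,-0.07,2.2,0,0,0,48],[-0.01,-0.07,2.6,0,0,0,48],[-0.01,-0.07,2.9,0,0,0,48],[-0.01,-0.07,3.1,0,0,0,48],[-0.01,-0.07,3.15,0,0,0,48],[-0.01,-0.07,3.15,0,0,0,48],[-0.01,-0.07,3.15,0,0,0,48]]}}

```text
time: 15.35
tool_pos: [0.6188, -0.18, 0.0674]
tool_rot: [[-0.978, 0.209, 0.001], [0.209, 0.978, -0.0], [-0.001, -0.0, -1.0]]
wrist_force: [-0.5, -0.3, -1.6]
opening: 0.0599
grasp_force: 33.3
```

{"op": "move_arm", "data": {"deltas": [[0,0,0.04,0,0,0,48],[0,0,0.08,0,0,0,48],[0,0,0.1,0,0,0,48],[0,0,0.1,0,0,0,48]]}}

```text
time: 15.75
tool_pos: [0.6182, -0.1799, 0.0636]
tool_rot: [[-0.978, 0.209, -0.0], [0.209, 0.978, 0.0], [0.0, 0.0, -1.0]]
wrist_force: [-0.5, 0.5, -1.8]
opening: 0.0596
grasp_force: 33.3
```

{"op": "move_arm", "data": {"deltas": [[0,0,0.02,0,0,0,48],[0,0,0.04,0,0,0,48],[0,0,0.04,0,0,0,48]]}}

```text
time: 16.05
tool_pos: [0.6183, -0.1799, 0.0628]
tool_rot: [[-0.978, 0.209, 0.0], [0.209, 0.978, -0.0], [-0.0, 0.0, -1.0]]
wrist_force: [-0.8, -0.0, 0.9]
opening: 0.0598
grasp_force: 33.5
```

Contact is starting, so I'll lower a little more and then let go.

{"op": "move_arm", "data": {"deltas": [[0,0,0.02,0,0,0,48],[0,0,0.03,0,0,0,48],[0,0,0.03,0,0,0,48]]}}

```text
time: 16.35
tool_pos: [0.6183, -0.1799, 0.0628]
tool_rot: [[-0.978, 0.209, 0.001], [0.209, 0.978, -0.0], [-0.001, -0.0, -1.0]]
wrist_force: [-4.0, 0.5, 5.8]
opening: 0.0596
grasp_force: 34.3
```

{"op": "move_arm", "data": {"deltas": [[0,0,0,0,0,0,58],[0,0,0,0,0,0,64],[0,0,0,0,0,0,72],[0,0,0,0,0,0,80],[0,0,0,0,0,0,80],[0,0,-0.5,0,0,0,80],[0,0,-1.5,0,0,0,80],[0,0,-3,0,0,0,80],[0,0,-4.3,0,0,0,80],[0,0,-4.3,0,0,0,80]]}}

```text
time: 17.35
tool_pos: [0.6215, -0.1812, 0.1975]
tool_rot: [[-0.978, 0.209, 0.01], [0.209, 0.978, -0.004], [-0.011, -0.002, -1.0]]
wrist_force: [1.0, -0.1, 0.4]
opening: 0.0799
grasp_force: 0.0
```

Run:
```python
from h import *
st();print(go(.40,.0,.25,77.9),go(.36,.22,.25,77.9))
```

```text
17.35 [ 0.6215 -0.1812  0.1975] yaw 77.9 tilt 0.65 F [ 1.  -0.1  0.4] open 0.0799 grip 0.0
[8.46, 4.36, -1.85, -0.02, 0.11, 0.01] [11.3, 11.25, -1.9, -0.02, 0.11, 0.01]
```

{"op": "move_arm", "data": {"deltas": [[1.2,0.6,-0.3,0,0,0,80],[2.4,1.2,-0.6,0,0,0,80],[3.6,1.8,-0.9,0,0,0,80],[4.8,2.5,-1.2,0,0,0,80],[6,3.1,-1.5,0,0,0,80],[7.2,3.8,-1.8,0,0,0,80],[8.3,4.6,-1.8,0,0,0,80],[9,6,-1.8,0,0,0,80],[9.7,7.4,-1.8,0,0,0,80],[10.4,8.8,-1.8,0,0,0,80],[11,10.2,-1.9,0,0,0,80],[11.3,11.2,-1.9,0,0,0,80]]}}

```text
time: 18.55
tool_pos: [0.3556, 0.2218, 0.2476]
tool_rot: [[-0.978, 0.207, 0.0], [0.207, 0.978, 0.001], [-0.0, 0.001, -1.0]]
wrist_force: [0.5, -1.3, -0.3]
opening: 0.0799
grasp_force: 0.0
```

{"op": "move_arm", "data": {"deltas": [[0,0,0,0,0,0,80],[0,0,0,0,0,0,80],[0,0,0,0,0,0,80]]}}

```text
time: 18.85
tool_pos: [0.3568, 0.2189, 0.2472]
tool_rot: [[-0.978, 0.209, -0.001], [0.209, 0.978, -0.0], [0.001, -0.001, -1.0]]
wrist_force: [-0.3, -0.4, 0.9]
opening: 0.0799
grasp_force: 0.0
```

Run:
```python
from h import *
st()
p,d=get_image('top')
q,e=get_image('scene');cv2.imwrite('pics/c8.png',np.vstack([cv2.resize(p[110:260,310:530],None,fx=2,fy=2),cv2.resize(q[110:250,290:510],None,fx=2,fy=2)]))
for nm,b,z in(('tea',(385,125,490,225),.07),('blue',(385,125,490,225),.085),('rim',(385,125,490,225),.04),('red',(318,210,372,260),.08)):
    try: print(nm,*toprect('top',d,b,z,.006 if nm in('tea','blue') else .012))
    except Exception as x: print(nm,x)
```

```text
18.85 [0.3568 0.2189 0.2472] yaw 77.9 tilt 0.05 F [-0.3 -0.4  0.9] open 0.0799 grip 0.0
tea [ 553.5 -164.5] [121.7  57.4] 78.0 1512 0.0707
blue [ 616.3 -178.3] [60.5 52.5] 78.2 682 0.0845
rim [ 585.6 -171.9] [162.9 154.3] 77.9 841 0.0384
red [449.2  32. ] [59.6 52.6] 81.9 767 0.0795
```

View pics/c8.png

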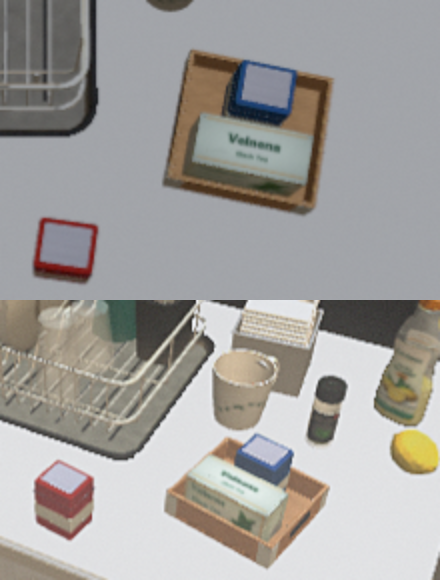

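The tea box (250,145) and the blue tin (265,90) stand side by side in the carton, with their tops at 70.7 and 84.5 mm, so both are flat. The red tin at (65,245) hasn't moved.

```bash
python3 -c "
from station import *
print(sign_off())"
```

```text
the job is handed in; nothing more can be done
None
```

The tea box and blue tin are standing upright and flat, side by side in the carton, the red tin was left where it was, and I handed the job in at about 19 s.

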